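# Load the annealing tunnel with a train of firing trays

## Robot

A 6-joint arm with a two-finger parallel gripper is mounted at the origin on the work surface. World frame = base frame: x ahead of the robot, y to its left, z up, the work surface at z = 0. Lengths are in m, angles in degrees, forces in N, time in s.
With the tool pointing down it reaches from about 0.35 to 0.875 m from the base axis. Payload 4.2 kg.
Tool frame: the origin (TCP) lies at the very end of the fingers, on their centre line; the grasp point (between the pads) lies 19 mm behind it (ctrl.grip_depth is the distance from the TCP to the grasp point, in m); z points along the fingers, x is the direction in which the jaws open and shut, and the axes are right-handed (so a half turn about z gives the same grasp; the last joint's range is limited). The gripper opens to 87 mm and grips with 3 to 60 N. Pads are 19 mm wide; open, the fingers measure 117 mm over their backs; the gripper's body (75 mm by 190 mm) begins 51 mm behind the grasp point.
Start: joints at [-48.323, 22.042, 0.453, 0, -68.411, -14.817], TCP at [0.282, -0.558, 0.223] pointing down, gripper open.
Joint ranges: [-179.83, 179.83], [-69.29, 118.12], [-61.27, 80.66], [-181.25, 117.63], [-171.15, -9.14], [-177.46, 177.46]. Speed limits (degrees/s): [159.86, 159.86, 180, 180, 180, 180].

## Interface

Orientations are given as [roll, pitch, yaw] about the fixed x, y, z axes, in that order (R = Rz(yaw) Ry(pitch) Rx(roll)).
In Python, from bench import ctrl gives the robot as it stands. The module is installed in compiled form; this text tells all that it offers. Calls block until the motion is done:
- ctrl.move_ptp(position, orientation): joint-space move of the TCP to a pose.
- ctrl.move_linear(position, feed=0.15, ori=None, until_force=None): straight line of the TCP; ori=None keeps the orientation; feed is the mean speed in m/s. With until_force (N) it stops when the force on the tool has changed by that much, and returns True; else False.
- ctrl.goto_joints(angles): joint-space move.
- ctrl.command_gripper(opening, squeeze=None): finger opening in m; squeeze is the grip in N (None keeps the last); returns when the fingers have stopped.
- ctrl.pause(seconds).
- ctrl.ik(position, orientation): joint angles nearest the present ones, or None.
- ctrl.sense(): the state.
- ctrl.read_camera(name): name is "side" or "top" or "wrist"; returns a dict with "color" (420x560x3 uint8, red, green, blue), "fov_y" (degrees; the focal length in pixels is half the picture's height over the tangent of half this angle, whatever the lens; pixels are square), "cx", "cy" (the principal point, pixels), "camera_from_world" (4x4, takes a point from world to camera coordinates); the wrist camera has in their place "hand_eye" (4x4, takes a point from camera to tool coordinates, whose origin is the TCP and whose axes are the tool frame's). Camera axes: x right, y down, z forward; pixel columns grow to the right and rows downward; lengths in m; the calibration is good to about 2 mm. A picture is of the moment at which its call begins: read the wrist's pose just before it. There is no depth.
A pose or a line that the arm cannot do raises ctrl.IKError and nothing moves.
- ctrl.hand_in(): hands the job in, once; it reports no verdict.
Trained networks look in a picture, given as the dict that the camera call returned (one of the last four; its "shot" number tells which), for a name from the list of things; names that differ only in an ending like _2 or _b are one class to them, and where a whole thing is asked for, a point or a joint stands for the part that bears it (a point fixed in the world has none). Each returns a list of dicts, best first, with "score" (0 to 1); they miss things now and then, are a little off and sometimes report something else, mostly with a low value. They report only what shows in the picture. A call takes as long as a camera call. They do not tell look-alikes from the thing itself.
- ctrl.cut_out(picture, label): "mask" (420x560 bool, what is visible of it) and "at" ([row, column] in pixels, amid what is visible of it).
- ctrl.pinpoint(picture, label): "at" ([row, column] in pixels: a listed point, or the origin of a listed thing).
The state is a dict: "time": time; "qpos": joint angles; "dq": joint speeds; "joint_torque": joint torques, N m; "tool_pos": TCP position; "eef_rot": TCP orientation; "wrist_force": force on the tool from outside, world axes, zero at the start; "moment": the same for the moment, N m; "grip_width": finger opening in m.
Only numpy, scipy, OpenCV 4.12 (cv2) and the standard library are available. Lean on these libraries where they do the work, as an engineer would, in place of code of your own. Each camera call takes 0.05 s, during which the arm holds its last target. There are 200 camera calls.

## Task

Load the annealing tunnel: lay all the firing trays (three to five) closely end to end, lengthwise, in one straight row on the open half of the board, in line with the tunnel and wholly outside it, and only when the whole row is laid push it from its tail as one train, without it buckling, until the last tray is just inside the mouth (its tail no more than 2 cm in). Then shut the mouth by standing the door brick upright, centred and square in front of it, as good as touching the tunnel's face (less than 1 cm off), and set the timer face up on the board in line with the tunnel, 2 to 4 cm clear of the brick. Leave the bottles, torch and shears alone.

Things in the scene. Friction and masses are not known exactly. Their poses are not given: they have to be found in the camera images.
- tunnel: fixed pale grey board 126 mm wide (x), 12 thick, y -355 to +345; origin on the bench under the tunnel mouth. Its negative-y half is open, flat, without rails. From y 0 to +340 two white brick walls, 30 mm thick, 46 high, stand 62 mm apart: a straight channel, open at both ends, roofed by 7 steel rods across it, 48 mm apart, the first 40 mm in from the mouth, their tops 66 mm above the bench
- mouth (a point): middle of the tunnel's mouth at board level (12 mm above the bench), on the channel's centre line; +y points into the tunnel, x across it, z up; the wall ends (mouth face) lie at its y = 0, the open half of the board, where the row is laid, at negative y
- tray1: terracotta-coloured ceramic firing tray with a copper disc fixed in it, may be absent; a block 48 mm (its x) by 60 mm (its y) by 24 mm high, 105 to 210 g, rigid, the same either way round; origin at the centre of its underside, z up; at the start on the bench between the robot and the tunnel board
- tray2: terracotta-coloured ceramic firing tray with a copper disc fixed in it, may be absent; a block 48 mm (its x) by 60 mm (its y) by 24 mm high, 105 to 210 g, rigid, the same either way round; origin at the centre of its underside, z up; at the start on the bench between the robot and the tunnel board
- tray3: terracotta-coloured ceramic firing tray with a copper disc fixed in it, may be absent; a block 48 mm (its x) by 60 mm (its y) by 24 mm high, 105 to 210 g, rigid, the same either way round; origin at the centre of its underside, z up; at the start on the bench between the robot and the tunnel board
- tray4: terracotta-coloured ceramic firing tray with a copper disc fixed in it, may be absent; a block 48 mm (its x) by 60 mm (its y) by 24 mm high, 105 to 210 g, rigid, the same either way round; origin at the centre of its underside, z up; at the start on the bench between the robot and the tunnel board
- tray5: terracotta-coloured ceramic firing tray with a copper disc fixed in it, may be absent; a block 48 mm (its x) by 60 mm (its y) by 24 mm high, 105 to 210 g, rigid, the same either way round; origin at the centre of its underside, z up; at the start on the bench between the robot and the tunnel board
- door_brick: white door brick, 84 mm wide (its x), 44 mm thick (its y), 46 mm high, with a dark wooden fin on top to hold it by: 14 mm thick (x), 30 mm long (y), from 46 to 76 mm above the underside; 300 g; origin at the centre of its underside, z up; at the start it stands on the bench
- timer: red round kitchen timer with a white face, 60 mm across and 32 mm high with a 2.5 mm pointer on the face, 120 g; origin at the centre of its underside, z up; at the start on the bench
- bottle1: bystander: amber bottle 64 mm across, 150 mm high, beyond the board; origin at the centre of its underside
- bottle2: bystander: second amber bottle, the same size, beyond the board; origin at the centre of its underside
- torch: bystander: grey and brass hand torch lying beyond the board, 36 mm high, about 240 mm long along its y; origin below the grip's middle
- shears: bystander: black-handled shears lying flat on the bench past the tunnel's far end, 200 by 50 by 10 mm; origin at the middle of the underside
Things that resemble listed ones, but are neither listed nor needed, are in the scene too. Leave any purple look-alike of the tray2 alone.

How it is judged (in metres and radians):
On the way, in this order (a step that is already met when the one before it is completed fails the run):
1. all present trays lie on the open board outside the mouth in one straight row in line with the tunnel (within 9 mm of the centre line, within 0.12 rad, gaps under 12 mm) (x of tray1 in the frame of mouth between -0.009 and 0.009 m and z of tray1 in the frame of mouth between -0.005 and 0.005 m and angle between each of tray1, tray2, tray3, tray4, tray5's own z axis and vertical below 0.1 rad and angle between the x axis of each of tray1, tray2, tray3, tray4, tray5 and the x axis of tunnel, either way round below 0.12 rad and (distance between tray1 and tray2 below 0.072 m or distance between tray1 and tray3 below 0.072 m or distance between tray1 and tray4 below 0.072 m or distance between tray1 and tray5 below 0.072 m) and x of tray2 in the frame of mouth between -0.009 and 0.009 m and z of tray2 in the frame of mouth between -0.005 and 0.005 m and (distance between tray2 and tray1 below 0.072 m or distance between tray2 and tray3 below 0.072 m or distance between tray2 and tray4 below 0.072 m or distance between tray2 and tray5 below 0.072 m) and x of tray3 in the frame of mouth between -0.009 and 0.009 m and z of tray3 in the frame of mouth between -0.005 and 0.005 m and (distance between tray3 and tray1 below 0.072 m or distance between tray3 and tray2 below 0.072 m or distance between tray3 and tray4 below 0.072 m or distance between tray3 and tray5 below 0.072 m) and x of tray4 in the frame of mouth between -0.009 and 0.009 m and z of tray4 in the frame of mouth between -0.005 and 0.005 m and (distance between tray4 and tray1 below 0.072 m or distance between tray4 and tray2 below 0.072 m or distance between tray4 and tray3 below 0.072 m or distance between tray4 and tray5 below 0.072 m) and x of tray5 in the frame of mouth between -0.009 and 0.009 m and z of tray5 in the frame of mouth between -0.005 and 0.005 m and (distance between tray5 and tray1 below 0.072 m or distance between tray5 and tray2 below 0.072 m or distance between tray5 and tray3 below 0.072 m or distance between tray5 and tray4 below 0.072 m) and y of tray1 in the frame of mouth between -0.36 and -0.027 m and y of tray2 in the frame of mouth between -0.36 and -0.027 m and y of tray3 in the frame of mouth between -0.36 and -0.027 m and y of tray4 in the frame of mouth between -0.36 and -0.027 m and y of tray5 in the frame of mouth between -0.36 and -0.027 m), for 0.2 s.
2. the whole row is inside the tunnel, closed up (gaps under 8 mm), the tail of the last tray 0 to 26 mm inside the mouth (x of tray1 in the frame of mouth between -0.009 and 0.009 m and z of tray1 in the frame of mouth between -0.005 and 0.005 m and angle between each of tray1, tray2, tray3, tray4, tray5's own z axis and vertical below 0.1 rad and angle between the x axis of each of tray1, tray2, tray3, tray4, tray5 and the x axis of tunnel, either way round below 0.12 rad and (distance between tray1 and tray2 below 0.068 m or distance between tray1 and tray3 below 0.068 m or distance between tray1 and tray4 below 0.068 m or distance between tray1 and tray5 below 0.068 m) and x of tray2 in the frame of mouth between -0.009 and 0.009 m and z of tray2 in the frame of mouth between -0.005 and 0.005 m and (distance between tray2 and tray1 below 0.068 m or distance between tray2 and tray3 below 0.068 m or distance between tray2 and tray4 below 0.068 m or distance between tray2 and tray5 below 0.068 m) and x of tray3 in the frame of mouth between -0.009 and 0.009 m and z of tray3 in the frame of mouth between -0.005 and 0.005 m and (distance between tray3 and tray1 below 0.068 m or distance between tray3 and tray2 below 0.068 m or distance between tray3 and tray4 below 0.068 m or distance between tray3 and tray5 below 0.068 m) and x of tray4 in the frame of mouth between -0.009 and 0.009 m and z of tray4 in the frame of mouth between -0.005 and 0.005 m and (distance between tray4 and tray1 below 0.068 m or distance between tray4 and tray2 below 0.068 m or distance between tray4 and tray3 below 0.068 m or distance between tray4 and tray5 below 0.068 m) and x of tray5 in the frame of mouth between -0.009 and 0.009 m and z of tray5 in the frame of mouth between -0.005 and 0.005 m and (distance between tray5 and tray1 below 0.068 m or distance between tray5 and tray2 below 0.068 m or distance between tray5 and tray3 below 0.068 m or distance between tray5 and tray4 below 0.068 m) and y of each of tray1, tray2, tray3, tray4, tray5 in the frame of mouth above 0.029 m and y of any of tray1, tray2, tray3, tray4, tray5 in the frame of mouth below 0.056 m), for 0.2 s.
At the end, for the whole second after the job is handed in: All trays flat in the tunnel in one closed row (gaps under 8 mm), tail of the last 0 to 26 mm inside; door brick upright, centred within 10 mm, under 14 mm from the mouth face; timer face up on the board within 20 mm of the centre line, 58 to 112 mm from brick centre to centre; all at rest (all of step 2 and x of door_brick in the frame of mouth between -0.01 and 0.01 m and y of door_brick in the frame of mouth between -0.036 and -0.018 m and z of door_brick in the frame of mouth between -0.005 and 0.005 m and angle between each of door_brick, timer's own z axis and vertical below 0.1 rad and angle between the x axis of door_brick and the x axis of tunnel, either way round below 0.15 rad and x of timer in the frame of mouth between -0.02 and 0.02 m and z of timer in the frame of mouth between -0.005 and 0.005 m and horizontal distance between door_brick and timer between 0.058 and 0.112 m and y of timer in the frame of mouth below -0.05 m and linear speed of each of tray1, tray2, tray3, tray4, tray5, door_brick, timer below 0.02 m/s); the robot touches nothing.
It fails at once if a tray is well inside the tunnel while another present tray is out of line with the row (more than 25 mm to either side) (((y of tray1 in the frame of mouth above 0.045 m and x of tray1 in the frame of mouth between -0.02 and 0.02 m and z of tray1 in the frame of mouth between -0.02 and 0.02 m) or (y of tray2 in the frame of mouth above 0.045 m and x of tray2 in the frame of mouth between -0.02 and 0.02 m and z of tray2 in the frame of mouth between -0.02 and 0.02 m) or (y of tray3 in the frame of mouth above 0.045 m and x of tray3 in the frame of mouth between -0.02 and 0.02 m and z of tray3 in the frame of mouth between -0.02 and 0.02 m) or (y of tray4 in the frame of mouth above 0.045 m and x of tray4 in the frame of mouth between -0.02 and 0.02 m and z of tray4 in the frame of mouth between -0.02 and 0.02 m) or (y of tray5 in the frame of mouth above 0.045 m and x of tray5 in the frame of mouth between -0.02 and 0.02 m and z of tray5 in the frame of mouth between -0.02 and 0.02 m)) and ((x of tray1 in the frame of mouth below -0.025 m or x of tray1 in the frame of mouth above 0.025 m) or (x of tray2 in the frame of mouth below -0.025 m or x of tray2 in the frame of mouth above 0.025 m) or (x of tray3 in the frame of mouth below -0.025 m or x of tray3 in the frame of mouth above 0.025 m) or (x of tray4 in the frame of mouth below -0.025 m or x of tray4 in the frame of mouth above 0.025 m) or (x of tray5 in the frame of mouth below -0.025 m or x of tray5 in the frame of mouth above 0.025 m))).
It fails at once if a bottle, the torch or the shears is moved more than 25 mm or tipped (distance of any of bottle1, bottle2, torch, shears from where it was at the start of the episode above 0.025 m or angle between any of bottle1, bottle2, torch, shears's own z axis and vertical above 0.4 rad).
Of tray1, tray2, tray3, tray4, tray5 only 3 to 5 are there at a start; the rules pass over those that are not, and their reading is None.
At some moment in a run one of door_brick, timer may be knocked a few centimetres aside while the robot is not near it.
Once in a run the grip may slacken for a moment while it holds something.
It also fails if it takes over 210 s, if anything falls off the work surface, if the arm or the gripper's body presses on something with over 40 N, if the wrist force passes 120 N, or if a joint passes its speed limit or range.

## Working session

There is one attempt and no reset: what is moved stays moved. The work goes in short steps, each a Python script; the robot and the scene stay as the last script left them, time stands still between calls to the robot, and variables do not carry over. Pictures are saved under pics/ and viewed, about 12 in all and at most 16, crops included, and the job is handed in when it is done.

```bash
mkdir -p pics; cat > h.py <<'E'
import numpy as np, cv2
from bench import ctrl
def save(p,name): cv2.imwrite('pics/'+name+'.png',cv2.cvtColor(p['color'],cv2.COLOR_RGB2BGR))
def K(p):
    f=p['color'].shape[0]/2/np.tan(np.radians(p['fov_y'])/2); return f,p['cx'],p['cy']
def ray(p,rc,z,T=None):
    f,cx,cy=K(p); 
    M=np.linalg.inv(p['camera_from_world']) if T is None else T
    d=M[:3,:3]@np.array([(rc[1]-cx)/f,(rc[0]-cy)/f,1]); o=M[:3,3]
    return o+d*(z-o[2])/d[2]
def proj(p,P,T=None):
    f,cx,cy=K(p); C=p['camera_from_world'] if T is None else np.linalg.inv(T)
    q=C[:3,:3]@np.asarray(P)+C[:3,3]; return np.array([cy+f*q[1]/q[2],cx+f*q[0]/q[2]])
E
python3 - <<'E'
from h import *
s=ctrl.sense(); print({k:s[k] for k in('time','tool_pos','eef_rot','grip_width')})
for n in('top','side'):
    p=ctrl.read_camera(n); save(p,n); print(n,p['fov_y'],p['cx'],p['cy'],np.linalg.inv(p['camera_from_world']).round(3).tolist())
    for l,z in(('tray1',.024),('door_brick',0),('timer',0),('mouth',.012),('tunnel',0)):
        for d in ctrl.pinpoint(p,l): print(l,np.round(d['at']),round(d['score'],2),ray(p,d['at'],0 if l!='mouth' else .012).round(3))
p=ctrl.read_camera('wrist'); save(p,'wrist'); print(p['fov_y'],p['hand_eye'].round(3).tolist())
E
```

```text
{'time': 0.0, 'tool_pos': array([ 0.28215015, -0.55701146,  0.22142578]), 'eef_rot': array([-1.79996994e+02, -1.27207209e-01,  1.16850070e+02]), 'grip_width': 0.08685814258971618}
top 49.68730886682375 277.1216699514702 206.45506517281171 [[0.021, -0.996, 0.086, 0.424], [-1.0, -0.021, 0.004, 0.07], [-0.003, -0.086, -0.996, 1.209], [0.0, 0.0, 0.0, 1.0]]
tray1 [292. 421.] 0.91 [ 0.311 -0.308  0.   ]
tray1 [243. 352.] 0.9 [ 0.434 -0.125  0.   ]
tray1 [240. 170.] 0.88 [0.433 0.358 0.   ]
tray1 [242. 256.] 0.84 [0.433 0.131 0.   ]
tray1 [244. 392.] 0.78 [ 0.433 -0.231  0.   ]
tray1 [247. 438.] 0.72 [ 0.43  -0.354  0.   ]
door_brick [240. 309.] 0.89 [ 0.441 -0.011  0.   ]
timer [246. 438.] 0.56 [ 0.432 -0.353  0.   ]
mouth [176. 292.] 0.74 [0.609 0.038 0.012]
tunnel [180. 290.] 0.88 [0.601 0.042 0.   ]
side 54.30811498110731 273.39909404247027 204.55259939693016 [[-0.732, -0.476, 0.488, -0.011], [-0.681, 0.503, -0.532, 0.657], [0.007, -0.721, -0.693, 0.801], [0.0, 0.0, 0.0, 1.0]]
tray1 [242. 288.] 0.98 [0.431 0.118 0.   ]
tray1 [174. 362.] 0.77 [ 0.447 -0.245  0.   ]
tray1 [192. 342.] 0.72 [ 0.443 -0.134  0.   ]
tray1 [186. 412.] 0.72 [ 0.308 -0.298  0.   ]
tray1 [304. 214.] 0.58 [0.431 0.371 0.   ]
door_brick [217. 317.] 0.76 [ 0.432 -0.005  0.   ]
timer [162. 386.] 0.84 [ 0.426 -0.346  0.   ]
mouth [192. 259.] 0.71 [0.609 0.041 0.012]
tunnel [195. 262.] 0.76 [0.604 0.035 0.   ]
69.73019238782106 [[1.0, -0.001, -0.0, -0.0], [0.001, 0.958, 0.288, -0.08], [-0.0, -0.288, 0.958, -0.162], [0.0, 0.0, 0.0, 1.0]]
```

View pics/top.png

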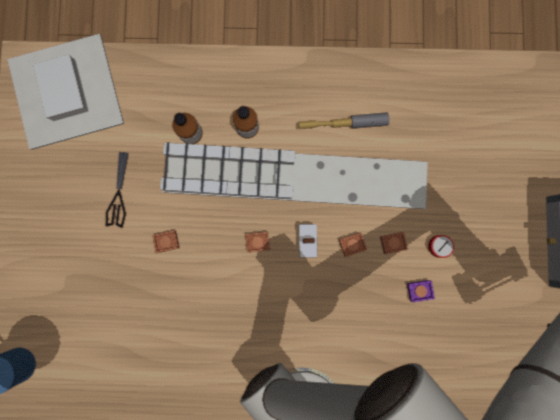

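View pics/side.png

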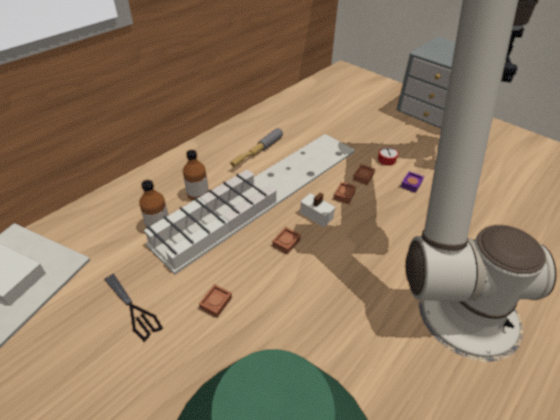

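The scene has four terracotta trays: top-view (col,row) at (170,240), (256,242), (352,243) and (392,244). The last is in shadow. The tray's look-alike is the purple one at (421,292). The door brick is at (309,240) and the timer at (441,246). The mouth is at about (292,176), and +y of the tunnel points left, which is world +y. Next I'll take wide wrist views and fit box silhouettes.

```bash
cat >> h.py <<'E'
from scipy.optimize import minimize
from scipy.spatial.transform import Rotation as Ro
def shot():
    s=ctrl.sense(); p=ctrl.read_camera('wrist'); T=np.eye(4)
    T[:3,:3]=Ro.from_euler('xyz',s['eef_rot'],degrees=True).as_matrix(); T[:3,3]=s['tool_pos']
    return p,T@p['hand_eye']
def box(w,l,z0,z1): return np.array([[a*w/2,b*l/2,z] for a in(-1,1) for b in(-1,1) for z in(z0,z1)])
TRAY=[box(.048,.060,0,.024)]; BRICK=[box(.084,.044,0,.046),box(.014,.030,.046,.076)]
TIMER=[np.array([[.03*np.cos(a),.03*np.sin(a),z] for a in np.arange(0,6.28,.2) for z in(0,.032)])]
def sil(p,T,parts,x,z=0):
    m=np.zeros(p['color'].shape[:2],np.uint8); R=Ro.from_euler('z',x[2]).as_matrix()
    for b in parts:
        uv=np.array([proj(p,R@v+[x[0],x[1],z],T)[::-1] for v in b])
        h=cv2.convexHull((uv*16).round().astype(np.int32)); cv2.fillConvexPoly(m,h,1,cv2.LINE_8,4)
    return m>0
def fit(p,T,mask,parts,x0,z=0):
    best=None
    for yaw in (np.radians([-40,0,40]) if len(x0)<3 else [x0[2]]):
        S=np.array([.01,.01,.2]); o=np.array([x0[0],x0[1],yaw])
        f=lambda q:1-(lambda s:(s&mask).sum()/max(1,(s|mask).sum()))(sil(p,T,parts,o+q*S,z))
        r=minimize(f,np.zeros(3),method='Nelder-Mead',options=dict(initial_simplex=np.vstack([np.zeros(3),np.eye(3)]),xatol=.005,fatol=1e-4,maxiter=150))
        if best is None or r.fun<best[1]: best=(o+r.x*S,r.fun)
    return best[0],1-best[1]
E
python3 - <<'E'
from h import *
ctrl.move_ptp([.5,.30,.27],[180,0,0])
for n,lab in(('B',('tray1',)),('A',('tray1','door_brick','timer','tunnel','mouth'))):
    if n=='A': ctrl.move_ptp([.52,-.03,.27],[180,0,0])
    p,T=shot(); save(p,'w'+n); print(n,ctrl.sense()['time'],T[:3,3].round(3))
    np.save('T'+n,T)
    for l in lab:
        if l=='mouth':
            for d in ctrl.pinpoint(p,l): print(l,d['at'],d['score'],ray(p,d['at'],.012,T).round(4))
            continue
        for i,d in enumerate(ctrl.cut_out(p,l)):
            if d['score']<.3: continue
            m=d['mask']; rgb=p['color'][m].mean(0).round()
            if l=='tunnel':
                np.save('tunmask',m); print('tunnel',d['score'],m.sum()); continue
            parts,h={'tray1':(TRAY,.024),'door_brick':(BRICK,.05),'timer':(TIMER,.03)}[l]
            x,q=fit(p,T,m,parts,ray(p,d['at'],h,T)[:2]); print(l,np.round(d['at']),round(d['score'],2),rgb,x.round(4),np.degrees(x[2]).round(1),'iou',round(q,3),m.sum())
print(K(p))
E
```

```text
B 3.8 [0.5   0.378 0.432]
tray1 [276. 228.] 0.77 [98. 59. 38.] [ 0.4311  0.1487 -0.5867] -33.6 iou 0.367 529
tray1 [127. 222.] 0.61 [109.  66.  43.] [0.427  0.3671 0.2483] 14.2 iou 0.98 1883
A 5.15 [0.52  0.049 0.432]
tray1 [240. 217.] 0.85 [104.  63.  40.] [ 0.4298 -0.1241  0.3076] 17.6 iou 0.926 1485
tray1 [315. 221.] 0.85 [96. 56. 35.] [ 0.4373 -0.258  -0.3505] -20.1 iou 0.298 389
tray1 [346. 166.] 0.57 [50. 25. 57.] [ 0.3398 -0.3286 -0.4544] -26.0 iou 0.161 197
tray1 [ 53. 202.] 0.56 [113.  68.  44.] [0.4313 0.1256 0.1576] 9.0 iou 0.977 2419
door_brick [163. 212.] 0.81 [126. 123. 119.] [ 0.4377 -0.0048  0.0631] 3.6 iou 0.942 2483
timer [353. 224.] 0.52 [59. 18. 13.] [ 0.4291 -0.3535  0.4729] 27.1 iou 0.11 150
tunnel 0.59 29552
mouth [130.3, 338.9] 0.83 [0.6055 0.0348 0.012 ]
(np.float64(301.41908330514855), 275.09369439006093, 209.79602350626317)
```

View pics/wA.png

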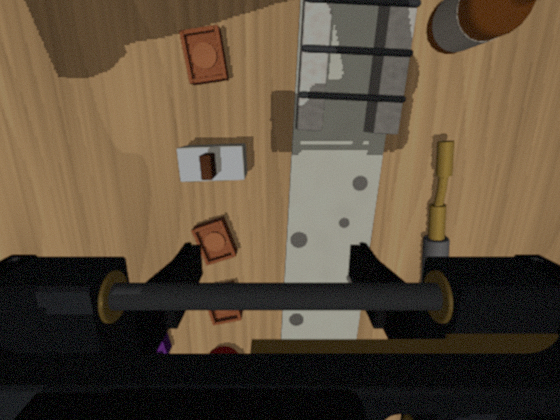

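Wrist view A shows trays at (col,row) (205,55), (214,240) and (224,302, half hidden by the gripper), the brick at (212,163) and the mouth at about (340,135). The board tapers away downward. I'll take a closer shot over the mouth for an accurate tunnel axis.

```bash
python3 - <<'E'
from h import *
ctrl.move_ptp([.604,-.09,.20],[180,0,0])
p,T=shot(); save(p,'wC'); np.save('TC',T); np.save('imC',p['color'])
for d in ctrl.pinpoint(p,'mouth'): print(d['at'],d['score'],ray(p,d['at'],.012,T).round(4))
hsv=cv2.cvtColor(p['color'],cv2.COLOR_RGB2HSV); sat=cv2.GaussianBlur(hsv[...,1],(3,3),0)
L=[];Rr=[]
for r in range(150,262,4):
    row=sat[r].astype(int); c=int(proj(p,[.604,ray(p,[r,280],.012,T)[1],.012],T)[1])
    thr=70
    l=c
    while row[l]<thr and l>1:l-=1
    k=c
    while row[k]<thr and k<558:k+=1
    a,b=ray(p,[r,l+.5],.012,T),ray(p,[r,k-.5],.012,T)
    w=b[0]-a[0]
    if r%16==2 or r%16==6: print(r,l,k,a[:2].round(4),b[:2].round(4),round(w,4))
    if abs(w-.126)<.006:
        L.append(a[:2]);Rr.append(b[:2])
L=np.array(L);Rr=np.array(Rr);print(len(L))
for A in(L,Rr,(L+Rr)/2): print(np.polyfit(A[:,1],A[:,0],1))
cv2.imwrite('pics/wC2.png',cv2.resize(cv2.cvtColor(p['color'],cv2.COLOR_RGB2BGR)[0:300,130:430],(800,800))[:600])
E
```

```text
[75.1, 277.5] 0.7 [0.6057 0.0331 0.012 ]
[286.6, 152.9] 0.22 [ 0.4426 -0.2216  0.012 ]
150 219 331 [ 0.5396 -0.0454] [ 0.6662 -0.0456] 0.1266
162 219 330 [ 0.5388 -0.059 ] [ 0.6657 -0.0592] 0.1269
166 219 329 [ 0.5386 -0.0637] [ 0.6648 -0.0639] 0.1262
178 219 328 [ 0.5378 -0.0777] [ 0.6643 -0.0779] 0.1265
182 220 328 [ 0.5387 -0.0825] [ 0.6645 -0.0827] 0.1258
194 220 327 [ 0.5379 -0.097 ] [ 0.664  -0.0972] 0.1261
198 220 326 [ 0.5377 -0.1019] [ 0.6631 -0.1021] 0.1254
210 220 325 [ 0.5369 -0.1169] [ 0.6626 -0.117 ] 0.1257
214 220 325 [ 0.5366 -0.122 ] [ 0.6628 -0.1221] 0.1262
226 220 324 [ 0.5357 -0.1374] [ 0.6623 -0.1376] 0.1265
230 220 324 [ 0.5355 -0.1427] [ 0.6625 -0.1428] 0.127
242 220 322 [ 0.5346 -0.1587] [ 0.6607 -0.1588] 0.1261
246 220 322 [ 0.5343 -0.1641] [ 0.661  -0.1642] 0.1266
258 220 321 [ 0.5334 -0.1806] [ 0.6604 -0.1807] 0.127
28
[0.0463575  0.54208446]
[0.04137184 0.66782773]
[0.04386563 0.60495641]
```

View pics/wC2.png

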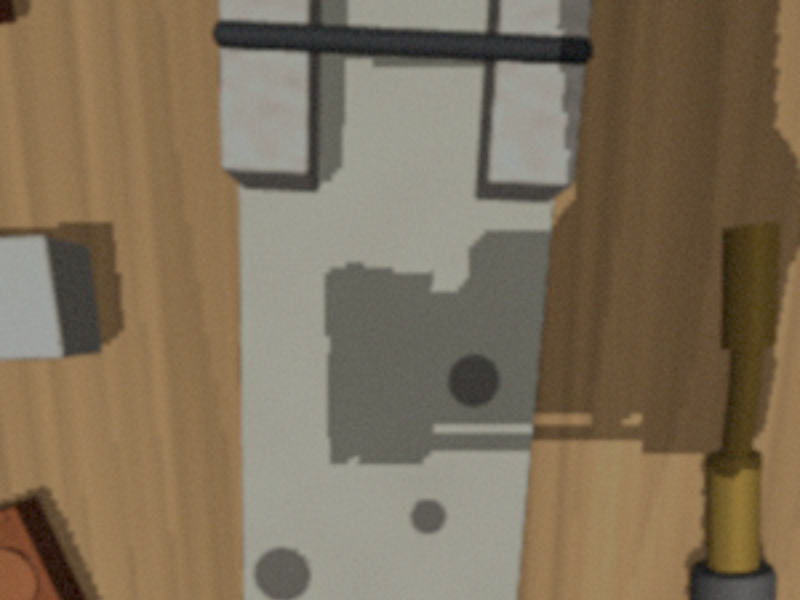

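```bash
python3 - <<'E'
from h import *
ctrl.pause(.01)
p,T=shot()
f=lambda c,r:ray(p,[r/2.667,130+c/2.667],.012,T)[:2].round(4)
for c in((280,190),(522,198),(320,190),(478,197)): print(c,f(*c))
E
```

```text
(280, 190) [0.561 0.038]
(522, 198) [0.658 0.035]
(320, 190) [0.577 0.038]
(478, 197) [0.6403 0.0354]
```

```bash
cat >> h.py <<'E'
MO=np.array([.607,.0365]); TH=-.0439
def m2w(x,y): c,s=np.cos(TH),np.sin(TH); return MO+[c*x-s*y,s*x+c*y]
def w2m(P): c,s=np.cos(TH),np.sin(TH); d=np.asarray(P[:2])-MO; return np.array([c*d[0]+s*d[1],-s*d[0]+c*d[1]])
def look(label,parts,xy,h,z=0,tz=.2,tol=.05,move=True,yaw0=None,dy=.04):
    if move: ctrl.move_ptp([xy[0],xy[1]-dy,tz],[180,0,0])
    p,T=shot(); out=[]
    for d in ctrl.cut_out(p,label):
        g=ray(p,d['at'],h+z,T)[:2]
        if d['score']<.2 or np.hypot(*(g-xy))>tol: continue
        rgb=p['color'][d['mask']].mean(0)
        x,q=fit(p,T,d['mask'],parts,g if yaw0 is None else [*g,yaw0],z); out.append((q,x,rgb.round(),d['score']))
    out.sort(key=lambda o:-o[0])
    return out,p,T
def pick_tray(xy):
    out,p,T=look('tray1',TRAY,np.array(xy),.024)
    if not out: save(p,'miss'); print('no tray'); return None
    q,x,rgb,sc=out[0]; print('tray',x.round(4),np.degrees(x[2]).round(1),'iou',round(q,3),rgb,round(sc,2))
    if q<.9 or rgb[0]<1.5*rgb[2]: print('doubt'); return None
    yw=(np.degrees(x[2])+90)%180-90; o=[180,0,yw]
    ctrl.move_ptp([x[0],x[1],.09],o); ctrl.move_linear([x[0],x[1],.004],feed=.12)
    ctrl.command_gripper(.03,30); w=ctrl.sense()['grip_width']; print('width',round(w,4))
    if abs(w-.048)>.006: print('bad grip'); return None
    ctrl.move_linear([x[0],x[1],.11],feed=.15); return x
def place_tray(my,z=.0165):
    X=m2w(0,my); o=[180,0,np.degrees(TH)]
    ctrl.move_ptp([*X,.11],o); print('width',round(ctrl.sense()['grip_width'],4))
    ctrl.move_linear([*X,.03],feed=.12); hit=ctrl.move_linear([*X,z],feed=.04,until_force=8); print('hit',hit,ctrl.sense()['tool_pos'].round(4))
    ctrl.command_gripper(.066); ctrl.move_linear([*X,.11],feed=.15); print('t',ctrl.sense()['time'])
E
python3 - <<'E'
from h import *
if pick_tray([.431,.126]) is not None:
    place_tray(-.036)
    out,p,T=look('tray1',TRAY,m2w(0,-.036),.024,z=.012,yaw0=TH); save(p,'slot1')
    for q,x,rgb,sc in out: print(round(q,3),w2m(x).round(4),np.degrees(x[2]-TH).round(1))
    ctrl.command_gripper(.086)
E
```

```text
tray [0.4312 0.1256 0.1283] 7.3 iou 0.981 [93. 56. 35.] 0.86
width 0.048
width 0.0478
hit False [6.052e-01 5.000e-04 1.620e-02]
t 13.8
0.946 [-0.0011 -0.0364] 0.9
```

View pics/slot1.png

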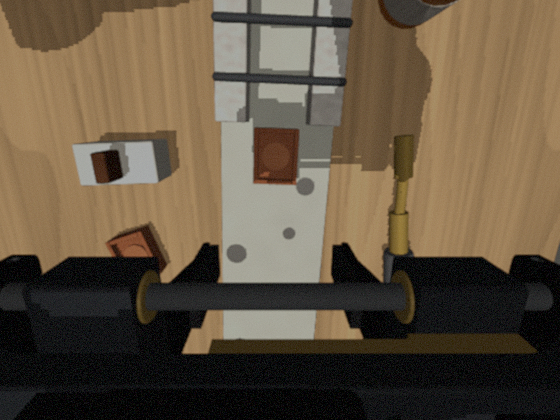

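```bash
python3 - <<'E'
from h import *
slots=[-.100,-.164,-.228]
for xy,sl in zip([(.427,.367),(.430,-.124),(.433,-.231)],slots):
    if pick_tray(xy) is None: break
    place_tray(sl); ctrl.command_gripper(.086)
E
```

```text
tray [0.4274 0.3668 0.2319] 13.3 iou 0.967 [98. 59. 38.] 0.57
width 0.0481
width 0.0479
hit False [ 0.6024 -0.0635  0.0163]
t 24.0833Traceback (most recent call last):
  File "<stdin>", line 4, in <module>
  File "h.py", line 51, in pick_tray
    out,p,T=look('tray1',TRAY,np.array(xy),.024)
            ~~~~^^^^^^^^^^^^^^^^^^^^^^^^^^^^^^^^
  File "h.py", line 41, in look
    if move: ctrl.move_ptp([xy[0],xy[1]-dy,tz],[180,0,0])
             ~~~~~~~~~~~~~^^^^^^^^^^^^^^^^^^^^^^^^^^^^^^^
bench.IKError: the arm cannot take that pose within its joint ranges
```

Slot 1's tray at (277,155) sits midway between the board edges (222 and 332) and in line with the channel. I'll resolve the IK issue now.

```bash
python3 - <<'E'
from h import *
print(ctrl.sense()['qpos'].round(1))
for P in([.43,-.164],[.43,-.124],[.433,-.231],[.44,-.35],[.60,-.2],[.597,-.19],[.59,-.26],[.585,-.32]):
  for z in(.2,.12,.02):
    print(P,z,[y for y in(-180,-160,-30,-15,-2.5,0,15,30,90,160,177.5,180) if ctrl.ik([*P,z],[180,0,y]) is not None])
E
```

```text
[  9.3  25.9 -10.9   0.  -53.2 168.2]
[0.43, -0.164] 0.2 [-180, -160, -30, -15, 15, 30, 90, 160, 177.5, 180]
[0.43, -0.164] 0.12 [-180, -160, -30, -15, 15, 30, 90, 160, 177.5, 180]
[0.43, -0.164] 0.02 [-180, -160, -30, -15, 15, 30, 90, 160, 177.5, 180]
[0.43, -0.124] 0.2 [-180, -160, -30, -15, -2.5, 0, 15, 30, 90, 160, 177.5, 180]
[0.43, -0.124] 0.12 [-180, -160, -30, -15, -2.5, 0, 15, 30, 90, 160, 177.5, 180]
[0.43, -0.124] 0.02 [-180, -160, -30, -15, -2.5, 0, 15, 30, 90, 160, 177.5, 180]
[0.433, -0.231] 0.2 [-180, -160, -30, -15, -2.5, 0, 15, 30, 90, 160, 177.5, 180]
[0.433, -0.231] 0.12 [-180, -160, -30, -15, -2.5, 0, 15, 30, 90, 160, 177.5, 180]
[0.433, -0.231] 0.02 [-180, -160, -30, -15, -2.5, 0, 15, 30, 90, 160, 177.5, 180]
[0.44, -0.35] 0.2 [-180, -160, -30, -15, -2.5, 0, 15, 30, 90, 160, 177.5, 180]
[0.44, -0.35] 0.12 [-180, -160, -30, -15, -2.5, 0, 15, 30, 90, 160, 177.5, 180]
[0.44, -0.35] 0.02 [-180, -160, -30, -15, -2.5, 0, 15, 30, 90, 160, 177.5, 180]
[0.6, -0.2] 0.2 [-180, -160, -30, -15, 0, 15, 30, 90, 160, 177.5, 180]
[0.6, -0.2] 0.12 [-180, -160, -30, -15, 0, 15, 30, 90, 160, 177.5, 180]
[0.6, -0.2] 0.02 [-180, -160, -30, -15, 0, 15, 30, 90, 160, 177.5, 180]
[0.597, -0.19] 0.2 [-180, -160, -30, -15, 0, 15, 30, 90, 160, 177.5, 180]
[0.597, -0.19] 0.12 [-180, -160, -30, -15, 0, 15, 30, 90, 160, 177.5, 180]
[0.597, -0.19] 0.02 [-180, -160, -30, -15, 0, 15, 30, 90, 160, 177.5, 180]
[0.59, -0.26] 0.2 [-180, -160, -30, -15, -2.5, 0, 15, 30, 90, 160, 177.5, 180]
[0.59, -0.26] 0.12 [-180, -160, -30, -15, -2.5, 0, 15, 30, 90, 160, 177.5, 180]
[0.59, -0.26] 0.02 [-180, -160, -30, -15, -2.5, 0, 15, 30, 90, 160, 177.5, 180]
[0.585, -0.32] 0.2 [-180, -160, -30, -2.5, 0, 15, 30, 90, 160, 177.5, 180]
[0.585, -0.32] 0.12 [-180, -160, -30, -2.5, 0, 15, 30, 90, 160, 177.5, 180]
[0.585, -0.32] 0.02 [-180, -160, -30, -2.5, 0, 15, 30, 90, 160, 177.5, 180]
```

```bash
sed -i 's/xy\[1\]-dy,tz\],\[180,0,0\]/xy[1]+dy,tz],[180,0,180]/; s/o=\[180,0,yw\]/o=[180,0,yw+180]/; s/o=\[180,0,np.degrees(TH)\]/o=[180,0,180+np.degrees(TH)]/' h.py
python3 - <<'E'
from h import *
for xy,sl in zip([(.430,-.124),(.433,-.231)],[-.164,-.228]):
    if pick_tray(xy) is None: break
    place_tray(sl); ctrl.command_gripper(.086)
else:
    for c in(-.06,-.2):
        out,p,T=look('tray1',TRAY,m2w(0,c),.024,z=.012,yaw0=TH,tol=.14,tz=.25); save(p,'row%d'%(-c*100))
        for q,x,rgb,sc in out: print(round(q,3),w2m(x).round(4),np.degrees(x[2]-TH).round(1))
E
```

```text
tray [ 0.4285 -0.1253  0.3002] 17.2 iou 0.969 [123.  75.  48.] 0.74
width 0.0479
width 0.0477
hit False [ 0.5996 -0.1273  0.0162]
t 33.9417
tray [ 0.4356 -0.2327  0.2091] 12.0 iou 0.954 [120.  72.  46.] 0.88
width 0.0475
width 0.0479
hit False [ 0.5968 -0.1912  0.0162]
t 41.9667
0.963 [-0.0008 -0.1642] 0.8
0.956 [-0.0013 -0.1002] -0.7
0.942 [-0.0012 -0.0375] 1.5
0.936 [-0.001  -0.1644] 1.3
0.923 [-0.0013 -0.2279] -0.6
```

View pics/row20.png

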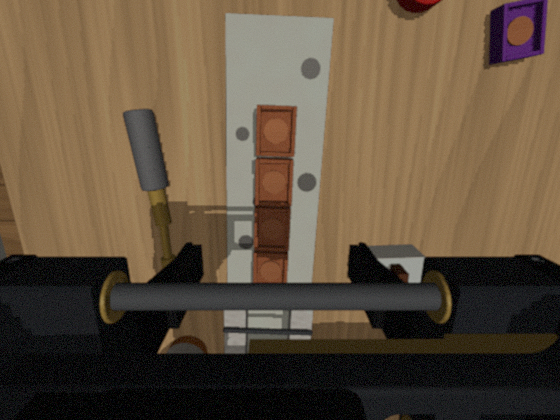

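View pics/row6.png

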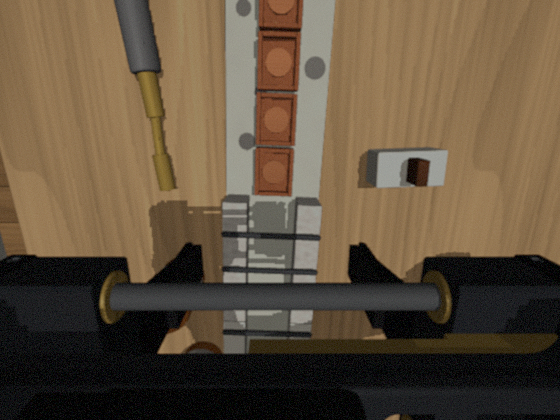

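The row is straight and in line with the channel: trays at (276,130), (275,182), (273,227) and (270,268) in the first picture. Gaps are about 3–4 mm. Now the push, with two fingertips on the tail face.

```bash
python3 - <<'E'
from h import *
o=[180,0,180+np.degrees(TH)]
A=m2w(.0005,-.285); ctrl.move_ptp([*A,.12],o); ctrl.command_gripper(.022)
ctrl.move_linear([*A,.016],feed=.12)
for y in(-.20,-.10,0.0):
    h=ctrl.move_linear([*m2w(.0005,y),.016],feed=.05,until_force=18)
    s=ctrl.sense(); print(y,h,w2m(s['tool_pos']).round(4),s['wrist_force'].round(1),s['time'])
    if h: break
p=ctrl.read_camera('top'); save(p,'push')
cv2.imwrite('pics/push.png',cv2.resize(cv2.cvtColor(p['color'],cv2.COLOR_RGB2BGR)[120:240,150:450],(800,320),interpolation=cv2.INTER_CUBIC))
E
```

```text
-0.2 False [ 0.0005 -0.2   ] [ 0.5 -2.4  0.9] 49.2917
-0.1 False [ 0.0005 -0.1001] [-0.4 -3.2  2.7] 51.4417
0.0 False [ 0.0005 -0.0001] [-0.1 -3.9  3. ] 53.5917
```

View pics/push.png

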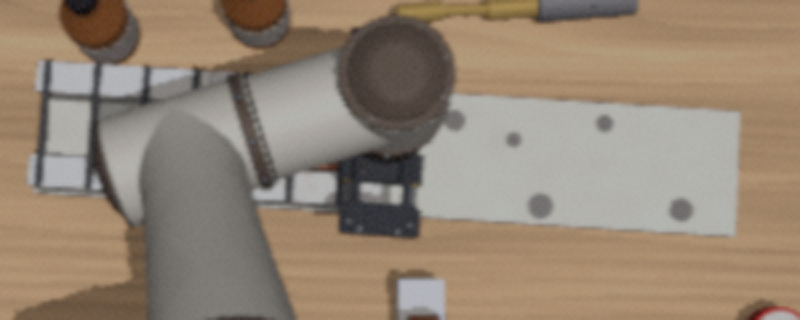

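The gripper sits at the mouth, the open board behind it is empty, and nothing is spilled. I'll retract and check the tail.

```bash
python3 - <<'E'
from h import *
ctrl.move_linear([*m2w(.0005,-.03),.016],feed=.1); ctrl.move_linear([*m2w(0,-.03),.14],feed=.2)
p,T=shot(); save(p,'tail'); 
for d in ctrl.cut_out(p,'tray1'):
    x,q=fit(p,T,d['mask'],TRAY,[*ray(p,d['at'],.036,T)[:2],TH],.012); print(np.round(d['at']),round(d['score'],2),round(q,3),w2m(x).round(4))
for y in (0,.01,.02): print(y,proj(p,[*m2w(0,y),.036],T).round())
print(proj(p,[*m2w(-.031,0),.012],T).round(),proj(p,[*m2w(.031,0),.012],T).round())
cv2.imwrite('pics/tail.png',cv2.resize(cv2.cvtColor(p['color'],cv2.COLOR_RGB2BGR)[60:330,100:460],(800,600)))
E
```

```text
[260. 273.] 0.93 0.485 [-0.0026  0.0406]
[321. 276.] 0.74 0.344 [0.0015 0.1152]
0 [240. 273.]
0.01 [250. 273.]
0.02 [260. 273.]
[231. 304.] [231. 243.]
```

View pics/tail.png

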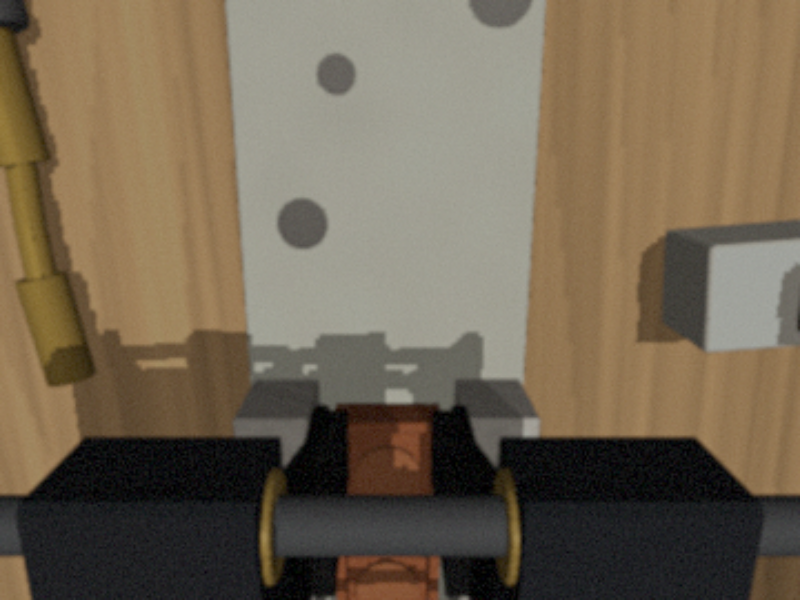

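The tail tray's rear edge projects at about row 241–247, which puts it 7–10 mm inside the mouth. That's on target. Next is the brick.

```bash
python3 - <<'E'
from h import *
out,p,T=look('door_brick',BRICK,np.array([.438,-.005]),.05,tol=.1,dy=.0)
save(p,'brick')
for q,x,rgb,sc in out: print(x.round(4),np.degrees(x[2]).round(1),round(q,3),rgb,round(sc,2))
q,x=out[0][:2]
if q>.93:
    yw=np.degrees(x[2])+180
    ctrl.command_gripper(.045); ctrl.move_ptp([x[0],x[1],.12],[180,0,yw]); 
    h=ctrl.move_linear([x[0],x[1],.051],feed=.08,until_force=8); print('hit',h)
    ctrl.command_gripper(.005,40); print('width',ctrl.sense()['grip_width'])
    ctrl.move_linear([x[0],x[1],.14],feed=.12); s=ctrl.sense(); print(s['grip_width'],s['wrist_force'],s['time'])
E
```

```text
[ 0.4365 -0.0059  0.0417] 2.4 0.928 [133. 129. 122.] 0.8
```

```bash
python3 - <<'E'
from h import *
x=[.437,-.0055,.048]
yw=np.degrees(x[2])+180
ctrl.command_gripper(.045); ctrl.move_ptp([x[0],x[1],.12],[180,0,yw])
h=ctrl.move_linear([x[0],x[1],.051],feed=.08,until_force=8); print('hit',h)
ctrl.command_gripper(.005,40); print('width',ctrl.sense()['grip_width'])
ctrl.move_linear([x[0],x[1],.11],feed=.12); s=ctrl.sense(); print(s['grip_width'],s['wrist_force'],s['time'])
if s['grip_width']>.01:
    X=m2w(0,-.06); o=[180,0,180+np.degrees(TH)]
    ctrl.move_ptp([*X,.11],o); print(ctrl.sense()['grip_width'])
    X=m2w(0,-.0265); ctrl.move_linear([*X,.11],feed=.1)
    ctrl.move_linear([*X,.07],feed=.1); h=ctrl.move_linear([*X,.0625],feed=.03,until_force=8)
    print(h,ctrl.sense()['tool_pos'],ctrl.sense()['grip_width'])
    ctrl.command_gripper(.045); ctrl.move_linear([*X,.14],feed=.15)
    ctrl.move_ptp([*m2w(0,.03),.2],o)
    p,T=shot(); 
    for d in ctrl.cut_out(p,'door_brick'):
        y,q=fit(p,T,d['mask'],BRICK,[*m2w(0,-.0265),TH],.012); print(round(d['score'],2),round(q,3),w2m(y).round(4),np.degrees(y[2]-TH).round(1))
    for d in ctrl.cut_out(p,'timer'): print('timer',d['score'],ray(p,d['at'],.03,T).round(3))
    cv2.imwrite('pics/door.png',cv2.resize(cv2.cvtColor(p['color'],cv2.COLOR_RGB2BGR)[60:330,100:460],(800,600)))
E
```

```text
hit False
width 0.013652013190502924
0.013310825196172516 [ 0.71210247  0.55537242 -3.00223853] 59.225
0.013807338641407381
False [0.60664805 0.01016908 0.06319315] 0.013652049996588549
0.65 0.951 [-0.0001 -0.0265] 0.0
0.24 0.0 [ 0.     -0.0265] 0.0
```

View pics/door.png

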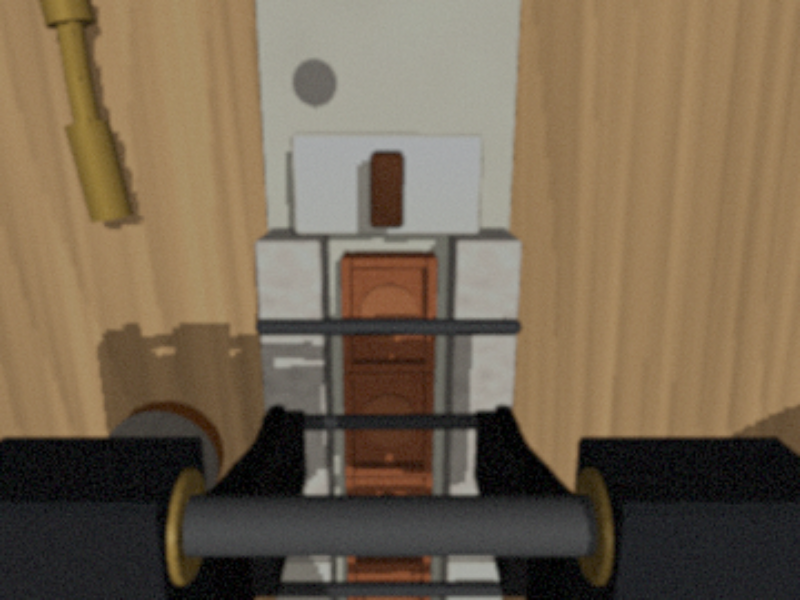

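The brick at (387,185 in the crop) is square, centred and within a few mm of the wall face. The trays are closed up in the channel. Now the timer.

```bash
python3 - <<'E'
from h import *
out,p,T=look('timer',TIMER,np.array([.43,-.352]),.03,tol=.1,yaw0=0.,dy=.03)
save(p,'timer')
for q,x,rgb,sc in out: print(x.round(4),round(q,3),rgb,round(sc,2))
q,x=out[0][:2]
if q>.92:
    ctrl.command_gripper(.086); ctrl.move_ptp([x[0],x[1],.1],[180,0,180])
    print(ctrl.move_linear([x[0],x[1],.007],feed=.1,until_force=8))
    ctrl.command_gripper(.04,25); print('w',ctrl.sense()['grip_width'])
    ctrl.move_linear([x[0],x[1],.1],feed=.12)
    if ctrl.sense()['grip_width']>.05:
        X=m2w(0,-.1095); o=[180,0,180+np.degrees(TH)]
        ctrl.move_ptp([*X,.1],o); print(ctrl.sense()['grip_width'])
        ctrl.move_linear([*X,.04],feed=.1); print(ctrl.move_linear([*X,.0195],feed=.04,until_force=6))
        ctrl.command_gripper(.084); ctrl.move_linear([*X,.2],feed=.15)
        ctrl.move_ptp([*m2w(0,-.03),.22],o)
        p,T=shot()
        for l,P in(('door_brick',BRICK),('timer',TIMER)):
            for d in ctrl.cut_out(p,l)[:2]:
                y,q=fit(p,T,d['mask'],P,[*ray(p,d['at'],.05,T)[:2],TH],.012); print(l,round(d['score'],2),round(q,3),w2m(y).round(4),np.degrees(y[2]-TH).round(1))
        ctrl.pause(.5)
        print(ctrl.sense()['time'])
        cv2.imwrite('pics/end.png',cv2.cvtColor(p['color'],cv2.COLOR_RGB2BGR))
E
```

```text
[ 0.4295 -0.3553  0.0835] 0.913 [152. 124. 116.] 0.72
```

IoU 0.913 is good enough here: the position agrees with both fixed cameras, and the 87 mm jaws centre the timer. I'll continue with that.

```bash
python3 - <<'E'
from h import *
x=[.4295,-.3545]
ctrl.command_gripper(.086); ctrl.move_ptp([x[0],x[1],.1],[180,0,180])
print(ctrl.move_linear([x[0],x[1],.007],feed=.1,until_force=8))
ctrl.command_gripper(.04,25); print('w',ctrl.sense()['grip_width'])
ctrl.move_linear([x[0],x[1],.1],feed=.12)
if ctrl.sense()['grip_width']>.05:
        X=m2w(0,-.1095); o=[180,0,180+np.degrees(TH)]
        ctrl.move_ptp([*X,.1],o); print(ctrl.sense()['grip_width'])
        ctrl.move_linear([*X,.04],feed=.1); print(ctrl.move_linear([*X,.0195],feed=.04,until_force=6))
        ctrl.command_gripper(.084); ctrl.move_linear([*X,.2],feed=.15)
        ctrl.move_ptp([*m2w(0,-.02),.22],o)
        p,T=shot()
        for l,P in(('door_brick',BRICK),('timer',TIMER)):
            for d in ctrl.cut_out(p,l)[:2]:
                y,q=fit(p,T,d['mask'],P,[*ray(p,d['at'],.05,T)[:2],TH],.012); print(l,round(d['score'],2),round(q,3),w2m(y).round(4),np.degrees(y[2]-TH).round(1))
        ctrl.pause(.5)
        print(ctrl.sense()['time'])
        cv2.imwrite('pics/end.png',cv2.cvtColor(p['color'],cv2.COLOR_RGB2BGR))
E
```

```text
False
w 0.05940637862976216
0.05933079360010752
True
door_brick 0.65 0.911 [-0.     -0.0271] 2.1
timer 0.69 0.938 [-0.0019 -0.1102] 6.2
74.8833
```

View pics/end.png

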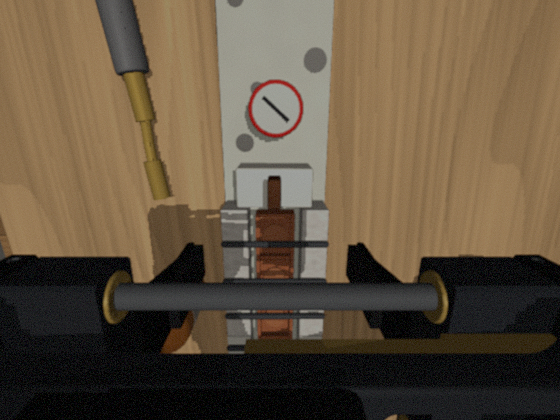

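The timer lies face up at (276,108) on the centre line, about 3 cm from the brick at (273,185). One last check, then hand-in.

```bash
python3 - <<'E'
from h import *
ctrl.pause(1.0)
p,T=shot()
for l,P in(('door_brick',BRICK),('timer',TIMER)):
    for d in ctrl.cut_out(p,l)[:1]:
        y,q=fit(p,T,d['mask'],P,[*ray(p,d['at'],.05,T)[:2],TH],.012); print(l,round(q,3),w2m(y).round(4))
ctrl.hand_in(); print(ctrl.sense()['time'])
E
```

```text
door_brick 0.93 [ 0.0001 -0.0274]
timer 0.916 [-0.0028 -0.1087]
the job is handed in; nothing more can be done
the job is handed in; nothing more can be done
```

The job is done and handed in at about 76 s. No verdict came back.

- **Trays:** I found four trays and left the purple look-alike alone. They went down in one row, within about 1.5 mm of the centre line and with gaps of about 3–4 mm. I pushed them in from the tail as one train, with forces around 4 N and no buckling.
- **Tail:** the last tray's tail was about 7–10 mm inside the mouth when I looked right after the push. I measured this from a picture by eye, because the automatic fit was poor with part of the tray hidden. I measured only the laid row. In the later pictures the trays in the channel looked closed up.
- **Door brick:** it stands upright and centred within 1 mm, about 5 mm off the tunnel face. Its yaw is square to within about 2°.
- **Timer:** it lies face up, about 3 mm off the centre line and about 3 cm clear of the brick. Its outline fit (0.913) fell just short of the 0.92 I had set before picking it up. I went ahead because the position agreed with the earlier views.
- **Checks that disagreed:** two estimates of the tunnel's centre line differed by about 2 mm, so I used a value between them.
- **Disturbances:** I saw no knocked objects or grip slips. I did not re-measure the bottles, torch and shears, but nothing went near them.

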